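Feel the cassettes' narrow caps and load the filtration stand

TASK

Load both filter cassettes into the slanted filtration stand, one in each lane. Each cassette has two black end caps that look alike, but one cap is slightly narrower, so feel for it: the narrow cap must point down the slope and go between the two fork posts, with the cassette's step down against the posts and the cassette lying flat on the lane's floor. Let go of them, and leave the bottle, the beaker and the jar standing where they are.

Things in the scene. Friction and masses are not known exactly. Their poses are not given: they have to be found in the camera images.
- cassette_a_center (a point): Filter cassette: a block 140 long, 50 wide, 46 high (mm), about 0.2 kg, lying flat; white middle, a black cap 28 mm long on each end. One cap, not known which (it differs between cassettes), is stepped in on both sides: 42 mm wide, same height; the other is 50. Otherwise the ends are alike. This point: its centre, 23 mm above its underside; x along its length (either way), y across, z up.
- cassette_b_center (a point): The other filter cassette, the same in size, look and behaviour; this point likewise is its centre, with the same axes, and again either cap may be the narrow one.
- lane_left (a point): Where the centre of a cassette loaded in the left lane lies (seen from the robot), 23 mm above the lane's floor. x up the slope along the lane, y across to the left, z square to the deck (30 degrees from vertical). The lanes are 116 mm apart.
- lane_right (a point): Where the centre of a cassette loaded in the right lane lies (seen from the robot), 23 mm above the lane's floor. x up the slope along the lane, y across to the left, z square to the deck (30 degrees from vertical). The lanes are 116 mm apart.
- cassette_a: The first cassette as a whole: origin at the centre of its underside, 23 mm below its centre point, same axes. A grip across its narrow cap closes to 42 mm, anywhere else along it to 50 mm.
- cassette_b: The second cassette as a whole: origin at the centre of its underside, 23 mm below its centre point, same axes. A grip across its narrow cap closes to 42 mm, anywhere else along it to 50 mm.
- stand: Filtration stand, fixed: aluminium deck 230 wide, 180 long (mm) on a steel frame, sloping 30 degrees, low edge towards the robot, up to 0.3 rad askew. Origin on the bench under the deck's middle; x horizontal, towards the high edge. Deck surface 20 to 110 mm above the bench.
- fork_left (a point): Middle of the left lane's fork at its low end, on the floor: two fixed posts 46.5 mm apart, 24 mm high with flared tips, 14 mm long along the lane. The narrow cap goes down between them, the 50 mm body does not; the step rests against their up-slope faces, 42 mm down-slope of the lane's point. x up the slope, z square to the deck.
- cheeks_left (a point): Middle of the left lane's two side cheeks at its high end, on the floor: 57 mm apart, 14 mm high, 20 mm long, 55 mm up-slope of the lane's point. Between fork and cheeks the cassette's sides are free for fingers. The right lane has the same fork and cheeks.
- reagent_bottle_center (a point): Bystander: a capped glass bottle, 80 mm across, 190 mm tall, standing; its centre, half-way up.
- beaker_center (a point): Bystander: a glass beaker, 76 mm across, 95 mm tall, standing; its centre, half-way up.
- amber_jar_center (a point): Bystander: an amber glass jar, 66 mm across, 105 mm tall, standing between the cassettes and the stand; its centre, half-way up.
There are look-alikes about, which are no part of the job. Leave any red or yellow look-alike of the cassette_a alone. Leave any yellow look-alike of the cassette_b alone.

How it is judged (in metres and radians):
At the end, for the whole second after the job is handed in: One cassette in each lane, narrow cap down between the fork posts, at rest and released: its centre within -4 to +7 mm of the lane's point along the slope, 6 mm across and 4 mm in height over the deck, its length within 5 degrees of the lane ((((x of cassette_a_center in the frame of lane_left between -0.004 and 0.007 m and y of cassette_a_center in the frame of lane_left between -0.006 and 0.006 m and z of cassette_a_center in the frame of lane_left between -0.004 and 0.004 m and angle between the x axis of cassette_a_center and the x axis of lane_left, either way round below 0.09 rad) and (x of cassette_b_center in the frame of lane_right between -0.004 and 0.007 m and y of cassette_b_center in the frame of lane_right between -0.006 and 0.006 m and z of cassette_b_center in the frame of lane_right between -0.004 and 0.004 m and angle between the x axis of cassette_b_center and the x axis of lane_right, either way round below 0.09 rad)) or ((x of cassette_a_center in the frame of lane_right between -0.004 and 0.007 m and y of cassette_a_center in the frame of lane_right between -0.006 and 0.006 m and z of cassette_a_center in the frame of lane_right between -0.004 and 0.004 m and angle between the x axis of cassette_a_center and the x axis of lane_right, either way round below 0.09 rad) and (x of cassette_b_center in the frame of lane_left between -0.004 and 0.007 m and y of cassette_b_center in the frame of lane_left between -0.006 and 0.006 m and z of cassette_b_center in the frame of lane_left between -0.004 and 0.004 m and angle between the x axis of cassette_b_center and the x axis of lane_left, either way round below 0.09 rad))) and linear speed of each of cassette_a, cassette_b below 0.02 m/s); the robot touches nothing.
It fails at once if the reagent bottle is shoved more than 40 mm or tipped over (distance of reagent_bottle_center from where it was at the start of the episode above 0.04 m or angle between reagent_bottle_center's own z axis and vertical above 0.5 rad).
It fails at once if the beaker is shoved more than 40 mm or tipped over (distance of beaker_center from where it was at the start of the episode above 0.04 m or angle between beaker_center's own z axis and vertical above 0.5 rad).
It fails at once if the amber jar is shoved more than 40 mm or tipped over (distance of amber_jar_center from where it was at the start of the episode above 0.04 m or angle between amber_jar_center's own z axis and vertical above 0.5 rad).
It also fails if it takes over 72 s, if anything falls off the work surface, if the arm or the gripper's body presses on something with over 40 N, if the wrist force passes 120 N, or if a joint passes its speed limit or range.

ROBOT

A 6-joint arm with a two-finger parallel gripper is mounted at the origin on the work surface. World frame = base frame: x ahead of the robot, y to its left, z up, the work surface at z = 0. Lengths are in mm, angles in rad, forces in N, time in s.
With the tool pointing down it reaches from about 300 to 750 mm from the base axis. Payload 8.5 kg.
Tool frame: the origin (TCP) lies at the very end of the fingers, on their centre line; the grasp point (between the pads) lies arm.tcp_to_grasp behind it (arm.tcp_to_grasp is the distance from the TCP to the grasp point, in mm); z points along the fingers, y is the line along which they close (so a half turn about z gives the same grasp; the last joint's range is limited). The gripper opens to 88 mm and grips with 3 to 60 N. Pads are 18 mm wide; open, the fingers measure 123 mm over their backs; the gripper's body (75 mm by 187 mm) begins 45 mm behind the grasp point.
Start: joints at [1.073, 0.381, 1.297, -0, 1.464, -0.215], TCP at [153.467, 528.137, 238.748] pointing down, gripper open.
Joint ranges: [-3.11, 3.11], [-0.89, 2.33], [0.22, 2.48], [-1.42, 4.56], [0.17, 2.85], [-2.88, 2.88]. Speed limits (rad/s): [2.39, 2.39, 3.14, 3.14, 3.14, 3.14].

INTERFACE

Orientations are given as a unit quaternion [w, x, y, z].
In Python, from station import arm, viewer, job_done gives the robot as it stands. The module is installed in compiled form; this text tells all that it offers.
- The arm moves only by the tool arm_command, never from a script. Its argument "deltas" is a list of rows, each a list of 7 numbers: the opening, from -1 (shut) to 1 (fully open), so that 0 is half open, then the shift along the tool's x, y, z in m, then the turn, a rotation vector about the tool's x, y, z in rad. In form: [[fingers, tx, ty, tz, rx, ry, rz], ...]. A call has 1 to 12 rows; each row shifts and turns the commanded pose from where the row before left it, along the tool's axes as they then stand; what a row does not reach is not made up. A row lasts 1/10 s, in which the tool goes at most 50 mm and 8.59 degrees, less where a joint would pass 70% of its speed; a pose out of reach is approached as far as the arm can. A call with a gripper value outside its range is refused whole. The fingers move at their own pace and stop on an object; "force" is the grip in N (left out, the last holds). Time passes only in rows, so rows that do not move let the fingers close. It gives the time, the measured TCP pose, the force, the opening and the grip force at its end, in the units of the state.
- arm.read_state(): the state, without advancing time (a new reading comes with each control period).
- viewer.capture(name): name is "scene" or "side" or "wrist"; returns a dict with "image" (480x640x3 uint8, red, green, blue), "z_map" (480x640 float32, mm along the optical axis (not along the pixel's ray), 0 where there is no reading), "fx", "fy", "cx", "cy" (pixels), "k1" (the pictures are not rectified: a ray, as slopes to the right and down, at radius r is drawn at 1 + k1 r^2 times it, then the intrinsics apply), "rvec" (rotation vector, rad) and "tvec" (3), from world to camera coordinates, as OpenCV has them. Camera axes: x right, y down, z forward; pixel columns grow to the right and rows downward; lengths in mm; the calibration is good to about 2 mm. A picture is of the moment at which its call begins.
- job_done(): hands the job in; it is judged then, once.
Trained networks look in the newest picture that a camera, given by its name, has taken for a name from the list of things; names that differ only in an ending like _2 or _b are one class to them, and where a whole thing is asked for, a point or a joint stands for the part that bears it (a point fixed in the world has none). Each returns a list of dicts, best first, with "p" (0 to 1); they miss things now and then, are a little off and sometimes report something else, mostly with a low value. They report only what shows in the picture. A call takes as long as a camera call. They do not tell look-alikes from the thing itself.
- viewer.trace(camera, name): "pixels" (480x640 bool, what is visible of it) and "extent" ([left, top, right, bottom] in pixels, round what is visible of it).
The state is a dict: "t": time; "joint_pos": joint angles; "qd": joint speeds; "tau": joint torques, N m; "ee_pos": TCP position; "tool_rot": TCP orientation; "wrist_force": force on the tool from outside, world axes, zero at the start; "moment": the same for the moment, N m; "opening": finger opening in mm; "grip_force": force on a finger pad.
Only numpy, scipy, OpenCV 4.12 (cv2) and the standard library are available. Lean on these libraries where they do the work, as an engineer would, in place of code of your own. Each camera call takes 0.05 s, during which the arm holds its last target. There are 200 camera calls.

## Working session

There is one attempt and no reset: what is moved stays moved. The work goes in short steps, Python scripts to look and compute and a tool call to move; the robot and the scene stay as the last step left them, time stands still between calls to the robot, and variables do not carry over. Pictures are saved under pics/ and viewed, at most 10 in all, crops included, and the job is handed in when it is done.

Besides the shell and the picture viewer there is one more tool, called after "Call:" as name([rows], argument=value, ...), one row to a line, values as JSON. arm_command: Moves the arm, as the interface text tells. Its arguments: {"type":"object","properties":{"deltas":{"type":"array","items":{"type":"array","items":{"type":"number"}}},"force":{"type":"number"}},"required":["deltas"]}

```bash
mkdir -p pics; cat > h.py <<'E'
import numpy as np, cv2
from station import arm, viewer, job_done
from scipy.spatial.transform import Rotation as R
def cap(n):
    return viewer.capture(n)
def cloud(c):
    z=c["z_map"].astype(float); v,u=np.mgrid[0:480,0:640]
    K=np.array([[c["fx"],0,c["cx"]],[0,c["fy"],c["cy"]],[0,0,1.]])
    p=cv2.undistortPoints(np.stack([u,v],-1).reshape(-1,1,2).astype(np.float64),K,np.array([c["k1"],0,0,0,0.])).reshape(480,640,2)
    P=np.dstack([p[...,0]*z,p[...,1]*z,z])
    Rm=cv2.Rodrigues(np.array(c["rvec"],float))[0]
    W=(P-np.array(c["tvec"]).reshape(3))@Rm
    W[z==0]=np.nan
    return W
def save(n,im): cv2.imwrite("pics/"+n+".png",cv2.cvtColor(im,cv2.COLOR_RGB2BGR))
E
python3 - <<'E'
from h import *
print(arm.tcp_to_grasp, arm.read_state())
a=cap("scene");b=cap("side")
save("s0",a["image"]);save("s1",b["image"])
for c,n in((a,"scene"),(b,"side")):
    W=cloud(c)
    for t in ["cassette_a","stand","reagent_bottle_center","beaker_center","amber_jar_center"]:
        for d in viewer.trace(n,t):
            m=d["pixels"]; print(n,t,round(d["p"],2),d["extent"],np.round(np.nanmedian(W[m],0)),np.round(np.nanpercentile(W[m],98,axis=0)),np.round(np.nanpercentile(W[m],2,axis=0)))
E
```

```text
18.700000000000003 {'t': 0.0, 'joint_pos': array([ 1.07269316e+00,  3.81177465e-01,  1.29821484e+00,  8.44416396e-06,
        1.46357435e+00, -2.15287065e-01]), 'qd': array([-6.13233377e-06,  7.48011544e-04,  7.67263326e-04, -7.00107127e-04,
        1.36607856e-03,  7.77462211e-04]), 'tau': array([ 4.84104949e-04, -4.37931991e+01, -2.24554539e+01,  7.13467947e-02,
        3.53134959e-02, -1.32265436e-04]), 'ee_pos': array([153.34943054, 527.91793635, 238.16319959]), 'tool_rot': array([-2.43820144e-04,  1.40937666e-01,  9.90018233e-01, -6.42293516e-04]), 'wrist_force': array([-0.01761727,  0.22847591, -0.93863489]), 'moment': array([-0.0081986 ,  0.04313977, -0.00904486]), 'grip_force': 0.0, 'opening': 88.26177241014524}
scene cassette_a 0.9 [275.5, 220.1, 308.9, 260.9] [ 419. -201.   42.] [ 468. -172.   47.] [ 333. -234.    4.]
scene cassette_a 0.69 [204.6, 238.3, 235.5, 286.0] [ 536. -369.   43.] [ 579. -328.   47.] [ 454. -421.    4.]
scene cassette_a 0.62 [146.3, 218.8, 169.5, 263.0] [ 464. -551.   43.] [ 514. -529.   49.] [ 375. -589.    1.]
scene cassette_a 0.61 [254.3, 190.5, 3
[... 1136 characters left out ...]
5.] [ 505. -533.   49.] [ 370. -598.    1.]
side cassette_a 0.6 [260.4, 287.4, 327.3, 327.6] [ 389. -218.   44.] [ 457. -177.   48.] [ 325. -236.    2.]
side stand 0.93 [240.2, 123.6, 319.9, 205.6] [542. 220.  59.] [616. 353. 106.] [462. 133.   2.]
side reagent_bottle_center 0.82 [415.1, 197.6, 450.8, 267.4] [ 740. -226.  107.] [ 780. -180.  189.] [ 718. -248.   -0.]
side reagent_bottle_center 0.3 [339.5, 243.0, 384.4, 292.5] [ 576. -194.   43.] [ 645. -139.   48.] [ 517. -232.    5.]
side beaker_center 0.73 [375.9, 175.9, 401.8, 216.1] [742. -32.  64.] [780.  12.  93.] [711. -58.   8.]
side amber_jar_center 0.83 [274.3, 200.0, 295.8, 243.2] [464.  -4.  73.] [501. 120. 105.] [438. -17.  -2.]
```

```bash
python3 - <<'E'
import cv2
a=cv2.imread("pics/s0.png")[170:370,120:560]; b=cv2.imread("pics/s1.png")[110:480,170:470]
cv2.imwrite("pics/c0.png",cv2.resize(a,(792,360),interpolation=cv2.INTER_CUBIC))
cv2.imwrite("pics/c1.png",cv2.resize(b,(480,592),interpolation=cv2.INTER_CUBIC))
E
```

```text
(no output)
```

View pics/c0.png

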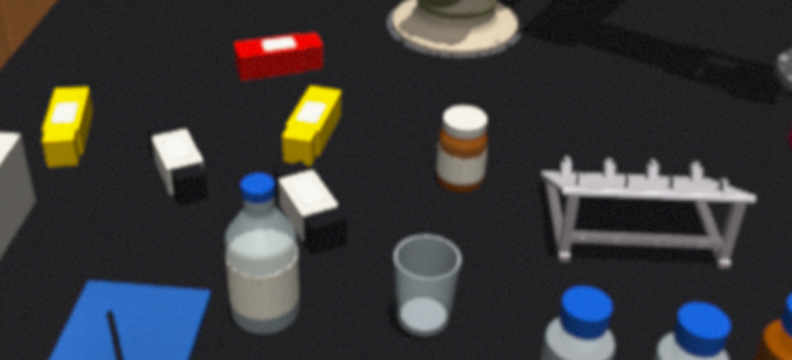

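View pics/c1.png

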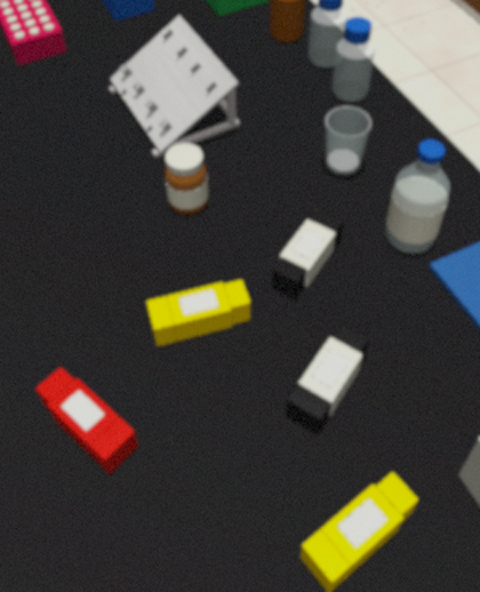

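The real cassettes are the white/black blocks at side (361,268) near (585,-187) and side (374,346) near (505,-380). The other three blocks are coloured: yellow at side (294,307) and (396,444), red at (225,374). The stand's low edge faces the robot, with four posts in each lane pair. Next I'll fit all the poses.

```bash
python3 - <<'E'
from h import *
a=cap("scene");b=cap("side")
for nm,c in(("scene",a),("side",b)):
    W=cloud(c)
    for k,(x,y) in {"near":(585,-187),"far":(505,-380)}.items():
        m=(abs(W[...,2]-46)<5)&(np.hypot(W[...,0]-x,W[...,1]-y)<105)
        p=W[m][:,:2]; w=p[(c["image"][m].min(1)>110)]
        for q in(p,w): 
            r=cv2.minAreaRect(q.astype(np.float32)); bx=cv2.boxPoints(r); L=bx[1]-bx[0],bx[2]-bx[1]; l=max(L,key=np.linalg.norm)
            print(nm,k,len(q),np.round(r[0]),np.round(r[1]),"yaw",round(np.arctan2(l[1],l[0])%np.pi,3))
    # stand
    m=(W[...,0]>430)&(W[...,0]<660)&(W[...,1]>100)&(W[...,1]<400)&(W[...,2]>12)&(W[...,2]<160)
    P=W[m]
    rng=np.random.default_rng(0);best=0
    for i in range(1500):
        t=P[rng.choice(len(P),3,False)];n=np.cross(t[1]-t[0],t[2]-t[0]);L=np.linalg.norm(n)
        if L<100: continue
        n/=L; n*=np.sign(n[2])
        if not .8<n[2]<.92: continue
        I=abs((P-t[0])@n)<2.5
        if I.sum()>best: best=I.sum();bi=I
    Q=P[bi]
    if best<50: print("noplane");continue
    c0=Q.mean(0);n=np.linalg.svd(Q-c0)[2][2];n*=np.sign(n[2])
    az=np.arctan2(-n[1],-n[0]); print("plane n",n.round(3),"slope",np.degrees(np.arccos(n[2])).round(1),"az",az.round(3),best)
    ex=np.array([np.cos(az)*n[2],np.sin(az)*n[2],np.hypot(n[0],n[1])]);ey=np.cross(n,ex)
    q=np.c_[(Q-c0)@ex,(Q-c0)@ey]
    r=cv2.minAreaRect(q.astype(np.float32)); cc=c0+r[0][0]*ex+r[0][1]*ey
    print("rect",r,"centre",cc.round(1))
    h=(P-cc)@n; I=(h>7)&(h<40); T=P[I]-cc
    k=np.c_[T@ex,T@ey,h[I]]
    np.save("posts_"+nm,k)
E
```

```text
scene near 765 [ 586. -181.] [144.  51.] yaw 0.536
scene near 491 [ 584. -182.] [97. 51.] yaw 0.544
scene far 628 [ 511. -376.] [144.  50.] yaw 0.514
scene far 408 [ 507. -378.] [96. 50.] yaw 0.514
plane n [-0.493 -0.027  0.87 ] slope 29.6 az 0.054 985
rect ((-25.48320770263672, 2.2553482055664062), (185.95159912109375, 229.7390594482422), 0.8173531889915466) centre [541.2 246.9  64.5]
side near 896 [ 583. -183.] [141.  51.] yaw 0.542
side near 577 [ 585. -182.] [91. 51.] yaw 0.546
side far 1401 [ 508. -377.] [141.  50.] yaw 0.523
side far 882 [ 508. -377.] [88. 50.] yaw 0.518
plane n [-0.497 -0.027  0.867] slope 29.9 az 0.054 2576
rect ((-0.6059341430664062, 8.347038269042969), (179.64508056640625, 235.54556274414062), 0.029583513736724854) centre [537.7 245.1  62.5]
```

Call:
arm_command([
  [1, 0, 0, 0, 0, 0, 0.145],
  [1, 0, 0, 0, 0, 0, 0.145],
  [1, 0, 0, 0, 0, 0, 0.145],
  [1, 0, 0, 0, 0, 0, 0.145],
  [1, 0, 0, 0, 0, 0, 0.145],
  [1, 0, 0, 0, 0, 0, 0.145],
  [1, 0, 0, 0, 0, 0, 0.145],
  [1, 0, 0, 0, 0, 0, 0.145],
  [1, 0, 0, 0, 0, 0, 0.145],
  [1, 0, 0, 0, 0, 0, 0.145],
  [1, 0, 0, 0, 0, 0, 0.145],
  [1, 0, 0, 0, 0, 0, 0.145],
], force=5)

```text
t: 1.9
ee_pos: [153.5, 528.1, 238.7]
tool_rot: [0.0, 0.849, 0.528, -0.0]
wrist_force: [0.3, 0.0, 0.5]
opening: 88.0
grip_force: 0.0
```

Call:
arm_command([
  [1, 0, 0, 0, 0, 0, 0.145],
  [1, 0, 0, 0, 0, 0, 0.145],
  [1, 0, 0, 0, 0, 0, 0.145],
  [1, 0, 0, 0, 0, 0, 0.143],
  [1, -0.003, 0.047, 0, 0, 0, 0],
  [1, -0.003, 0.047, 0, 0, 0, 0],
  [1, -0.003, 0.047, 0, 0, 0, 0],
  [1, -0.003, 0.047, 0, 0, 0, 0],
  [1, -0.003, 0.047, 0, 0, 0, 0],
  [1, -0.003, 0.047, 0, 0, 0, 0],
  [1, -0.003, 0.047, 0, 0, 0, 0],
  [1, -0.003, 0.047, 0, 0, 0, 0],
])

```text
t: 3.1
ee_pos: [326.9, 191.7, 239.0]
tool_rot: [0.0, 0.964, 0.267, 0.0]
wrist_force: [1.5, 0.4, -0.3]
opening: 87.8
grip_force: 0.0
```

Call:
arm_command([
  [1, -0.003, 0.047, 0, 0, 0, 0],
  [1, -0.003, 0.047, 0, 0, 0, 0],
  [1, -0.003, 0.047, 0, 0, 0, 0],
  [1, -0.003, 0.047, 0, 0, 0, 0],
  [1, -0.003, 0.047, 0, 0, 0, 0],
  [1, -0.003, 0.047, 0, 0, 0, 0],
  [1, -0.003, 0.047, 0, 0, 0, 0],
  [1, -0.003, 0.047, 0, 0, 0, 0],
  [1, 0, 0, 0, 0, 0, 0],
  [1, 0, 0, 0, 0, 0, 0],
])

```text
t: 4.1
ee_pos: [499.4, -141.8, 238.3]
tool_rot: [-0.0, 0.964, 0.266, -0.0]
wrist_force: [-0.0, 0.6, -0.5]
opening: 88.1
grip_force: 0.0
```

```bash
cat >> h.py <<'E'
def togo(x,y,z,yawx,s=None):
    s=s or arm.read_state(); w=s["tool_rot"]; Rm=R.from_quat(np.r_[w[1:],w[0]])
    G=R.from_matrix(np.array([[np.cos(yawx),np.sin(yawx),0],[np.sin(yawx),-np.cos(yawx),0],[0,0,-1]]).T)
    d=Rm.inv().apply(np.array([x,y,z])-s["ee_pos"]); r=(Rm.inv()*G).as_rotvec()
    print("tool shift",d.round(1),"rot",r.round(3))
def rect(W,img,x,y,rad=105):
    m=(abs(W[...,2]-46)<5)&(np.hypot(W[...,0]-x,W[...,1]-y)<rad)
    for q in(W[m][:,:2],W[m&(img.min(2)>110)][:,:2]):
        if len(q)<20: continue
        r=cv2.minAreaRect(q.astype(np.float32)); bx=cv2.boxPoints(r); l=max(bx[1]-bx[0],bx[2]-bx[1],key=np.linalg.norm)
        print(len(q),np.round(r[0],1),np.round(r[1],1),"yaw",round(np.arctan2(l[1],l[0])%np.pi,3))
E
python3 - <<'E'
from h import *
c=cap("wrist");save("w0",c["image"]);W=cloud(c);rect(W,c["image"],584,-182)
print(W[240,320],W[20,320],W[460,320])
togo(536,-211,11,.541)
E
```

```text
10802 [ 584.4 -180.3] [139.9  51. ] yaw 0.552
6567 [ 584.4 -180.1] [82.6 50.2] yaw 0.55
[ 458.08233921 -177.82593402    0.81045078] [625.43386623 -75.84652453  -1.49404761] [ 234.15689289 -314.1551102    19.66599467]
tool shift [ -4.4  79.3 227.5] rot [-0.001  0.    -0.   ]
```

View pics/w0.png

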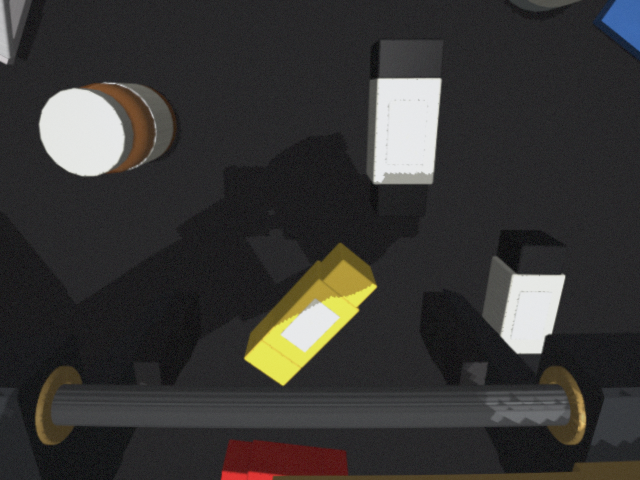

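The two cassettes in wrist view: upper one at (405,128), lower at (530,300). Yellow, red and the jar are not touched. On the near cassette the cap at (400,198) looks narrower than the one at (407,58); I'll feel it.

Call:
arm_command([
  [1, -0.0015, 0.0385, 0, 0, 0, -0.01],
  [1, -0.0015, 0.0385, 0.02, 0, 0, 0],
  [1, 0, 0, 0.045, 0, 0, 0],
  [1, 0, 0, 0.045, 0, 0, 0],
  [1, 0, 0, 0.045, 0, 0, 0],
  [1, 0, 0, 0.045, 0, 0, 0],
  [1, 0, 0, 0.027, 0, 0, 0],
  [-0.1, 0, 0, 0, 0, 0, 0],
  [-0.1, 0, 0, 0, 0, 0, 0],
  [-0.1, 0, 0, 0, 0, 0, 0],
  [-0.1, 0, 0, 0, 0, 0, 0],
  [-0.1, 0, 0, 0, 0, 0, 0],
], force=4)

```text
t: 5.35
ee_pos: [537.3, -208.8, 13.0]
tool_rot: [0.001, 0.962, 0.272, 0.001]
wrist_force: [0.3, -0.4, 0.3]
opening: 50.3
grip_force: 0.0
```

Call:
arm_command([
  [-0.3, 0, 0, 0, 0, 0, 0],
  [-0.3, 0, 0, 0, 0, 0, 0],
  [-0.3, 0, 0, 0, 0, 0, 0],
  [-0.3, 0, 0, 0, 0, 0, 0],
  [-0.3, 0, 0, 0, 0, 0, 0],
])

```text
t: 5.85
ee_pos: [537.1, -208.8, 12.4]
tool_rot: [0.0, 0.962, 0.272, 0.0]
wrist_force: [-0.9, 1.8, 6.7]
opening: 41.9
grip_force: 4.0
```

Felt 41.9 mm, so the narrow cap is at the robot end. I'll regrip at the centre.

Call:
arm_command([
  [1, 0, 0, 0, 0, 0, 0],
  [1, 0, 0, 0, 0, 0, 0],
  [1, 0, 0, 0, 0, 0, 0],
  [1, 0.028, 0, 0, 0, 0, 0],
  [1, 0.028, 0, 0.004, 0, 0, 0],
  [1, 0, 0, 0, 0, 0, 0],
  [0, 0, 0, 0, 0, 0, 0],
  [0, 0, 0, 0, 0, 0, 0],
  [0, 0, 0, 0, 0, 0, 0],
  [0, 0, 0, 0, 0, 0, 0],
  [0, 0, 0, 0, 0, 0, 0],
  [0, 0, 0, 0, 0, 0, 0],
], force=30)

```text
t: 7.05
ee_pos: [584.4, -179.7, 7.9]
tool_rot: [0.0, 0.962, 0.272, -0.0]
wrist_force: [-1.1, -1.7, 1.5]
opening: 49.8
grip_force: 30.0
```

Call:
arm_command([
  [-0.1, 0, 0, 0, 0, 0, 0],
  [-0.1, 0, 0, 0, 0, 0, 0],
  [-0.1, 0, 0, 0, 0, 0, 0],
  [-0.1, 0, 0, -0.03, 0, 0, 0],
  [-0.1, 0, 0, -0.045, 0, 0, 0],
  [-0.1, 0, 0, -0.045, 0, 0, 0],
  [-0.1, 0, 0, -0.045, 0, 0, 0],
  [-0.1, 0, 0, -0.045, 0, 0, 0],
  [-0.1, 0, 0, -0.03, 0, 0, 0],
  [-0.1, 0, 0, 0, 0, 0, 0],
])

```text
t: 8.05
ee_pos: [585.7, -179.5, 251.7]
tool_rot: [0.003, 0.962, 0.272, 0.003]
wrist_force: [-0.2, 0.0, -2.7]
opening: 49.9
grip_force: 30.0
```

Call:
arm_command([
  [-0.1, 0, 0, -0.012, 0, 0, 0.124],
  [-0.1, 0, 0, -0.012, 0, 0, 0.124],
  [-0.1, 0, 0, -0.012, 0, 0, 0.124],
  [-0.1, 0, 0, -0.012, 0, 0, 0.124],
])

```text
t: 8.45
ee_pos: [584.3, -178.9, 293.5]
tool_rot: [-0.001, 1.0, 0.025, -0.002]
wrist_force: [-0.0, -0.1, -3.5]
opening: 49.6
grip_force: 30.0
```

Call:
arm_command([
  [-0.1, -0.0133, -0.0434, 0, 0, 0, 0],
  [-0.1, -0.0133, -0.0434, 0, 0, 0, 0],
  [-0.1, -0.0133, -0.0434, 0, 0, 0, 0],
  [-0.1, -0.0133, -0.0434, 0, 0, 0, 0],
  [-0.1, -0.0133, -0.0434, 0, 0, 0, 0],
  [-0.1, -0.0133, -0.0434, 0, 0, 0, 0],
  [-0.1, -0.0133, -0.0434, 0, 0, 0, 0],
  [-0.1, -0.0133, -0.0434, 0, 0, 0, 0],
  [-0.1, -0.0133, -0.0434, 0, 0, 0, 0],
  [-0.1, -0.0133, -0.0434, 0, 0, 0, 0],
  [-0.1, 0, 0, 0, 0, 0, 0],
])

```text
t: 9.55
ee_pos: [425.3, 250.6, 293.7]
tool_rot: [-0.0, 1.0, 0.03, -0.002]
wrist_force: [1.0, -0.6, -3.2]
opening: 49.9
grip_force: 30.0
```

```bash
cat >> h.py <<'E'
def stand(c,tag):
    W=cloud(c)
    m=(W[...,0]>440)&(W[...,0]<660)&(W[...,1]>110)&(W[...,1]<385)&(W[...,2]>8)&(W[...,2]<165)
    P=W[m]; n=np.array([-.497,-.027,.867]); cc=np.array([539,246,64.]); 
    for t in (8,4,2.5,2.5):
        Q=P[abs((P-cc)@n)<t]; c0=Q.mean(0); n=np.linalg.svd(Q-c0,full_matrices=False)[2][2]; n*=np.sign(n[2]); cc=c0
    az=np.arctan2(-n[1],-n[0]); ex=np.array([np.cos(az)*n[2],np.sin(az)*n[2],np.hypot(n[0],n[1])]);ey=np.cross(n,ex)
    r=cv2.minAreaRect(np.c_[(Q-c0)@ex,(Q-c0)@ey].astype(np.float32)); cc=c0+r[0][0]*ex+r[0][1]*ey
    print("n",n.round(3),"az",az.round(3),len(Q),"rect",np.round(r[1],1),round(r[2],2),"centre",cc.round(1))
    A=W-cc; k=np.dstack([A@ex,A@ey,A@n])
    # top-view height image over the deck, 0.5 px/mm -> 3 px/mm
    H=np.zeros((600,780,3),np.uint8); ok=m&np.isfinite(k[...,0])
    u=(390-3*k[ok][:,1]).astype(int);v=(300-3*k[ok][:,0]).astype(int);g=(u>2)&(u<777)&(v>2)&(v<597)
    h=np.clip(k[ok][:,2]*8+60,0,255).astype(np.uint8)
    for a,b,q in zip(u[g],v[g],h[g]): H[b-1:b+2,a-1:a+2]=(q,q,q)
    save(tag,H)
    return cc,ex,ey,n,k,ok
E
python3 - <<'E'
from h import *
c=cap("wrist");save("w1",c["image"])
cc,ex,ey,n,k,ok=stand(c,"top")
I=k[ok]; I=I[(I[:,2]>8)&(I[:,2]<30)]
b=((I[:,:2]+150)/2).astype(int); g=np.zeros((150,150),np.uint8); g[b[:,0].clip(0,149),b[:,1].clip(0,149)]=1
N,L,S,C=cv2.connectedComponentsWithStats(cv2.dilate(g,np.ones((3,3),np.uint8)))
for i in range(1,N):
    s=I[L[b[:,0].clip(0,149),b[:,1].clip(0,149)]==i]
    if len(s)>15: print(len(s),s.min(0).round(1),s.max(0).round(1))
E
```

```text
n [-0.5   -0.026  0.866] az 0.052 34431 rect [134.8 230.7] 0.34 centre [519.2 248.3  53.5]
324 [-38.5 -93.8   8.1] [-23.6 -80.7  25.9]
305 [-39.1 -35.4   8.1] [-23.3 -23.1  25.9]
296 [-38.6  22.4   8. ] [-23.5  34.6  26.2]
313 [-39.3  80.9   8. ] [-23.7  93.3  25.8]
105 [ 62.2 -91.    8.4] [ 72.2 -86.3  16.2]
75 [ 62.6 -29.4   8.9] [ 70.8 -25.3  15.4]
63 [62.6 25.4  8.2] [70.4 29.5 15.6]
84 [62.  86.1  8.5] [70.3 90.9 15.6]
```

View pics/w1.png

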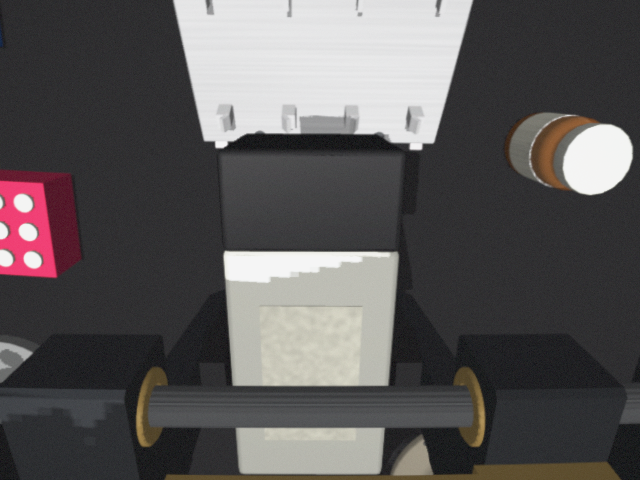

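```bash
cat >> h.py <<'E'
# stand frame from wrist view
n=np.array([-.5,-.026,.866]);n/=np.linalg.norm(n);az=.052
ex=np.array([np.cos(az)*n[2],np.sin(az)*n[2],np.hypot(n[0],n[1])]);ey=np.cross(n,ex)
cc=np.array([519.2,248.3,53.5])
def lane(side): return cc+18*ex+(57.8 if side=="L" else -58.2)*ey+23*n
def tl(side,dx,dy,dz,off=(0,0,15.1),flip=False):
    """tool shift/turn to bring cassette centre to lane offset; off = TCP minus centre in tool axes"""
    s=arm.read_state(); w=s["tool_rot"]; Rm=R.from_quat(np.r_[w[1:],w[0]])
    sg=-1 if flip else 1
    M=np.c_[sg*ex,-sg*ey,-n]; G=R.from_matrix(M)
    p=lane(side)+dx*ex+dy*ey+dz*n+M@np.array(off)
    d=p-s["ee_pos"]
    print("t",round(s["t"],2),"shift now",Rm.inv().apply(d).round(1),"after turn",G.inv().apply(d).round(1),"rot",(Rm.inv()*G).as_rotvec().round(3),"F deck",np.round([s["wrist_force"]@e for e in(ex,ey,n)],1),"open",round(s["opening"],1),"q",s["joint_pos"].round(2))
def inhand(c):
    W=cloud(c); s=arm.read_state(); w=s["tool_rot"]; Rm=R.from_quat(np.r_[w[1:],w[0]])
    T=(W-s["ee_pos"])@Rm.as_matrix()
    m=(abs(T[...,1])<32)&(abs(T[...,0])<85)&(T[...,2]>-50)&(T[...,2]<-28); q=T[m]
    A=np.c_[q[:,0],q[:,1],np.ones(len(q))]; co=np.linalg.lstsq(A,q[:,2],rcond=None)[0]
    k=abs(q[:,2]-A@co)<2; co=np.linalg.lstsq(A[k],q[k,2],rcond=None)[0]; q=q[k]
    wh=c["image"][m][k].min(1)>100
    print("top plane pitch,roll,z",co.round(3),"x",np.percentile(q[:,0],[.2,99.8]).round(1),"y@front",np.percentile(q[q[:,0]>45][:,1],[1,99]).round(1),"y@mid",np.percentile(q[(q[:,0]>15)&(q[:,0]<40)][:,1],[1,99]).round(1),"white x",np.percentile(q[wh][:,0],[.5,99.5]).round(1))
E
python3 - <<'E'
from h import *
inhand(cap("wrist")); tl("L",4,0,60)
E
```

```text
top plane pitch,roll,z [ 3.0000e-03 -1.0000e-03 -3.7739e+01] x [-42.7  69. ] y@front [-25.4  22.7] y@mid [-25.5  22.7] white x [-41.3  40.6]
t 9.65 shift now [ 77.8 -53.7 170.4] after turn [-18.8 -54.  186.3] rot [-0.001  0.527  0.005] F deck [-1.3 -1.  -3.5] open 49.8 q [ 0.28  0.25  1.34 -0.    1.56  1.8 ]
```

Call:
arm_command([
  [-0.1, 0, 0, 0, 0, 0.132, 0],
  [-0.1, 0, 0, 0, 0, 0.132, 0],
  [-0.1, 0, 0, 0, 0, 0.132, 0],
  [-0.1, 0, 0, 0, 0, 0.131, 0],
  [-0.1, -0.009, -0.027, 0.02, 0, 0, 0],
  [-0.1, -0.009, -0.026, 0.04, 0, 0, 0],
  [-0.1, 0, 0, 0.04, 0, 0, 0],
  [-0.1, 0, 0, 0.04, 0, 0, 0],
  [-0.1, 0, 0, 0.04, 0, 0, 0],
  [-0.1, 0, 0, 0.006, 0, 0, 0],
  [-0.1, 0, 0, 0, 0, 0, 0],
  [-0.1, 0, 0, 0, 0, 0, 0],
])

```text
t: 10.85
ee_pos: [503.0, 303.5, 127.1]
tool_rot: [-0.007, 0.965, 0.026, 0.261]
wrist_force: [0.9, -0.4, -1.7]
opening: 49.6
grip_force: 30.0
```

```bash
python3 - <<'E'
from h import *
c=cap("wrist");save("w2",c["image"]);inhand(c); tl("L",4,0,40,off=(.7,1.4,14.8))
# posts in this view, stand frame
k=(cloud(c)-cc)@np.c_[ex,ey,n]; I=k[(np.abs(k[...,0])<120)&(np.abs(k[...,1])<120)&(k[...,2]>8)&(k[...,2]<28)]
D=k[(np.abs(k[...,0])<100)&(np.abs(k[...,1])<110)&(abs(k[...,2])<5)]; print("deck z",np.median(D[:,2]).round(2),len(D))
b=((I[:,:2]+150)/2).astype(int); g=np.zeros((150,150),np.uint8); g[b[:,0],b[:,1]]=1
N,L,S,C=cv2.connectedComponentsWithStats(cv2.dilate(g,np.ones((3,3),np.uint8)))
for i in range(1,N):
    s=I[L[b[:,0],b[:,1]]==i]
    if len(s)>25: print(len(s),s.min(0).round(1),s.max(0).round(1))
E
```

```text
top plane pitch,roll,z [ 4.0000e-03 -1.0000e-03 -3.7191e+01] x [-42.4  69.2] y@front [-23.8  24.4] y@mid [-23.9  24.2] white x [-40.9  40.9]
t 10.9 shift now [-2.9 -0.1 22.5] after turn [-2.8 -0.1 22.6] rot [-0.002 -0.005  0.002] F deck [-0.4  0.8 -2. ] open 50.0 q [ 0.42  0.43  1.71 -0.36  0.53  2.2 ]
deck z -0.03 49889
176 [-31.3 -29.2   8.1] [-23.6 -22.3  19.2]
630 [ 62.2 -91.4   8. ] [ 82.4 -85.2  15.4]
492 [ 62.5 -29.8   8.1] [ 82.4 -24.8  16. ]
```

View pics/w2.png

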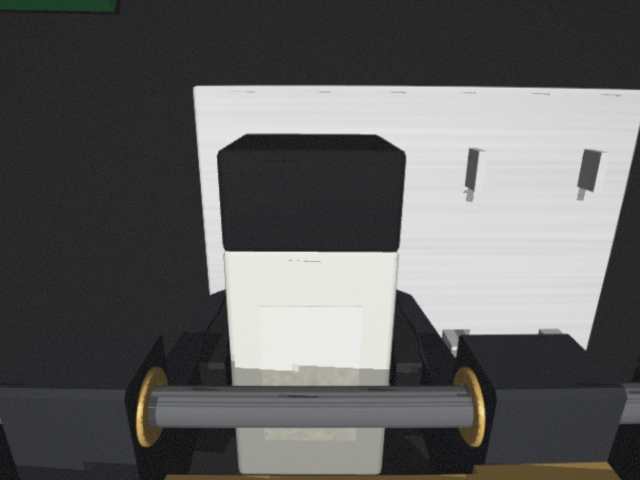

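Call:
arm_command([
  [-0.1, -0.003, -0.0017, 0.0225, 0, -0.004, 0.002],
  [-0.1, 0, 0, 0.014, 0, 0, 0],
  [-0.1, 0, 0, 0.006, 0, 0, 0],
  [-0.1, 0, 0, 0.006, 0, 0, 0],
  [-0.1, 0, 0, 0.006, 0, 0, 0],
  [-0.1, 0, 0, 0, 0, 0, 0],
  [-0.1, 0, 0, 0, 0, 0, 0],
])

```text
t: 11.6
ee_pos: [527.6, 307.0, 77.5]
tool_rot: [-0.007, 0.966, 0.026, 0.259]
wrist_force: [-0.1, -0.1, -2.8]
opening: 49.9
grip_force: 30.0
```

```bash
python3 -c "
from h import *
tl('L',0,0,0,off=(.5,-.2,14.5))"
```

```text
t 11.6 shift now [-3.4  0.2  6.5] after turn [-3.4  0.2  6.5] rot [-0.001  0.001  0.   ] F deck [-1.5 -0.1 -2.3] open 49.9 q [ 0.4   0.54  1.7  -0.41  0.44  2.25]
```

Call:
arm_command([
  [-0.1, 0, 0, 0.003, 0, 0, 0],
  [-0.1, 0, 0, 0.002, 0, 0, 0],
  [-0.1, 0, 0, 0.001, 0, 0, 0],
  [-0.1, -0.0015, 0, 0.0003, 0, 0, 0],
  [-0.1, -0.0015, 0, 0, 0, 0, 0],
  [-0.1, 0, 0, 0, 0, 0, 0],
])

```text
t: 12.2
ee_pos: [527.8, 307.0, 70.1]
tool_rot: [-0.007, 0.966, 0.026, 0.258]
wrist_force: [0.2, 0.4, -3.1]
opening: 49.7
grip_force: 30.0
```

```bash
python3 -c "
from h import *
tl('L',0,0,0,off=(.5,-.2,14.5))"
```

```text
t 12.2 shift now [0.1 0.2 0.1] after turn [0.1 0.2 0.1] rot [-0.001  0.002  0.001] F deck [-1.4  0.4 -2.8] open 49.7 q [ 0.4   0.55  1.7  -0.42  0.43  2.27]
```

Call:
arm_command([
  [-0.1, 0, 0, 0.001, 0, 0, 0],
  [-0.1, 0, 0, 0.0005, 0, 0, 0],
  [-0.1, 0, 0, 0, 0, 0, 0],
  [-0.1, -0.001, 0, 0, 0, 0, 0],
  [-0.1, 0, 0, 0, 0, 0, 0],
])

```text
t: 12.7
ee_pos: [528.0, 307.1, 70.1]
tool_rot: [-0.007, 0.965, 0.026, 0.259]
wrist_force: [-7.6, -2.9, 10.7]
opening: 49.4
grip_force: 30.0
```

```bash
python3 -c "
from h import *
tl('L',0,0,0,off=(.5,-.2,14.5))"
```

```text
t 12.7 shift now [-0.   0.2 -0.1] after turn [-0.   0.2 -0.1] rot [-0.002 -0.001  0.001] F deck [-1.3 -2.5 13.1] open 49.4 q [ 0.4   0.55  1.7  -0.43  0.42  2.27]
```

Call:
arm_command([
  [0.6, 0, 0, 0, 0, 0, 0],
  [0.6, 0, 0, 0, 0, 0, 0],
  [0.6, 0, 0, 0, 0, 0, 0],
  [0.6, 0, 0, -0.02, 0, 0, 0],
  [0.6, 0, 0, -0.04, 0, 0, 0],
  [1, 0, 0, -0.04, 0, 0, 0],
  [1, 0, 0, -0.04, 0, 0, 0],
  [1, 0, 0, -0.04, 0, 0, 0],
  [1, 0, 0, -0.02, 0, 0, 0],
  [1, 0, 0, 0, 0, 0, 0],
  [1, 0, 0, 0, 0, 0, 0],
])

```text
t: 13.8
ee_pos: [428.4, 301.5, 241.1]
tool_rot: [-0.007, 0.966, 0.026, 0.258]
wrist_force: [-0.7, -0.3, 0.3]
opening: 87.7
grip_force: 0.0
```

```bash
cat >> h.py <<'E'
def placed(c,side):
    o=lane(side)-23*n; k=(cloud(c)-o)@np.c_[ex,ey,n]
    m=(abs(k[...,0])<85)&(abs(k[...,1])<32)&(k[...,2]>38)&(k[...,2]<60); q=k[m]
    r=cv2.minAreaRect(q[:,:2].astype(np.float32))
    A=np.c_[q[:,:2],np.ones(len(q))];co=np.linalg.lstsq(A,q[:,2],rcond=None)[0]
    wh=q[c["image"][m].min(1)>100]
    print(side,"rect",np.round(r[0],1),np.round(r[1],1),round(r[2],1),"plane",co.round(3),"white x",np.percentile(wh[:,0],[.5,99.5]).round(1),"y",np.percentile(wh[:,1],[.5,99.5]).round(1))
E
python3 - <<'E'
from h import *
c=cap("wrist");save("w3",c["image"]);placed(c,"L");togo(508,-377,240,.52)
E
```

```text
L rect [-0.4  0.3] [ 50.2 140. ] 89.9 plane [-3.0000e-03 -1.0000e-03  4.5995e+01] white x [-42.4  40.7] y [-24.4  25. ]
tool shift [ 37.7 681.6  22. ] rot [ 0.122 -0.512 -0.457]
```

View pics/w3.png

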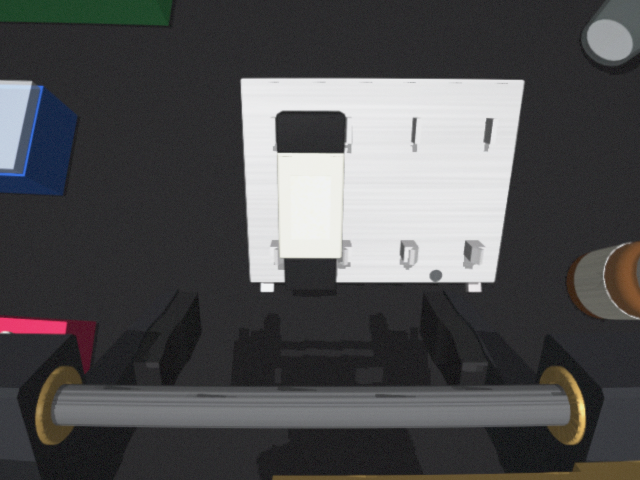

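Call:
arm_command([
  [1, 0, 0, 0, 0, -0.131, 0],
  [1, 0, 0, 0, 0, -0.131, 0],
  [1, 0, 0, 0, 0, -0.131, 0],
  [1, 0, 0, 0, 0, -0.13, 0],
  [1, -0.002, 0.045, 0, 0, 0, 0],
  [1, -0.002, 0.045, 0, 0, 0, 0],
  [1, -0.002, 0.045, 0, 0, 0, 0],
  [1, -0.002, 0.045, 0, 0, 0, 0],
  [1, -0.002, 0.045, 0, 0, 0, 0],
  [1, -0.002, 0.045, 0, 0, 0, 0],
  [1, -0.002, 0.045, 0, 0, 0, 0],
  [1, -0.002, 0.045, 0, 0, 0, 0],
], force=5)

```text
t: 15.05
ee_pos: [431.2, -61.1, 239.9]
tool_rot: [-0.001, 1.0, 0.026, -0.001]
wrist_force: [0.2, 0.7, -0.4]
opening: 87.8
grip_force: 0.0
```

Call:
arm_command([
  [1, -0.002, 0.045, 0, 0, 0, 0],
  [1, -0.002, 0.045, 0, 0, 0, 0],
  [1, -0.002, 0.045, 0, 0, 0, 0],
  [1, -0.002, 0.045, 0, 0, 0, 0],
  [1, -0.002, 0.045, 0, 0, 0, 0],
  [1, -0.002, 0.045, 0, 0, 0, 0],
  [1, -0.002, 0.045, 0, 0, 0, -0.117],
  [1, -0.002, 0.045, 0, 0, 0, -0.117],
  [1, 0, 0, 0, 0, 0, -0.117],
  [1, 0, 0, 0, 0, 0, -0.117],
  [1, 0, 0, 0, 0, 0, 0],
  [1, 0, 0, 0, 0, 0, 0],
])

```text
t: 16.25
ee_pos: [439.6, -419.0, 239.6]
tool_rot: [-0.001, 0.967, 0.256, -0.0]
wrist_force: [0.1, -0.5, -0.2]
opening: 87.9
grip_force: 0.0
```

```bash
python3 - <<'E'
from h import *
c=cap("wrist");save("w4",c["image"]);W=cloud(c);rect(W,c["image"],508,-377)
k=(W-[508,-377,46])@np.c_[[np.cos(.52),np.sin(.52),0],[-np.sin(.52),np.cos(.52),0],[0,0,1]]
for x in(-56,56):
    y=k[(abs(k[...,0]-x)<6)&(abs(k[...,1])<40)&(abs(k[...,2])<4)][:,1]; print(x,len(y),np.percentile(y,[1,99]) if len(y) else "")
for s in(-56,56): togo(508+s*np.cos(.52),-377+s*np.sin(.52),11,.52)
print(arm.read_state()["joint_pos"].round(2))
E
```

```text
11283 [ 507.4 -376.8] [138.2  50.3] yaw 0.525
7023 [ 508.3 -376.1] [83.3 50. ] yaw 0.525
-56 870 [-24.25990859  25.02089018]
56 1001 [-19.35087252  21.56225414]
tool shift [ 24.1  -1.9 229.1] rot [-0.002 -0.    -0.002]
tool shift [136.1  -2.1 229.1] rot [-0.002 -0.    -0.002]
[-0.96  0.48  1.12  0.    1.54  0.1 ]
```

Call:
arm_command([
  [1, 0.045, -0.001, 0, 0, 0, 0],
  [1, 0.045, -0.0015, 0, 0, 0, 0],
  [1, 0.045, 0, 0.03, 0, 0, -0.003],
  [1, 0, 0, 0.045, 0, 0, 0],
  [1, 0, 0, 0.045, 0, 0, 0],
  [1, 0, 0, 0.045, 0, 0, 0],
  [1, 0, 0, 0.045, 0, 0, 0],
  [1, 0, 0, 0.018, 0, 0, 0],
  [1, 0, 0, 0, 0, 0, 0],
  [-0.3, 0, 0, 0, 0, 0, 0],
  [-0.3, 0, 0, 0, 0, 0, 0],
  [-0.3, 0, 0, 0, 0, 0, 0],
], force=4)

```text
t: 17.5
ee_pos: [553.2, -351.3, 17.0]
tool_rot: [0.001, 0.966, 0.259, 0.001]
wrist_force: [-0.7, 0.0, -0.4]
opening: 66.3
grip_force: 0.0
```

Call:
arm_command([
  [-0.3, 0, 0, 0, 0, 0, 0],
  [-0.3, 0, 0, 0, 0, 0, 0],
  [-0.3, 0, 0, 0, 0, 0, 0],
  [-0.3, 0, 0, 0, 0, 0, 0],
  [-0.3, 0, 0, 0, 0, 0, 0],
  [-0.3, 0, 0, 0, 0, 0, 0],
])

```text
t: 18.1
ee_pos: [552.6, -350.9, 15.6]
tool_rot: [-0.0, 0.966, 0.259, 0.0]
wrist_force: [-1.0, 0.7, 3.4]
opening: 42.0
grip_force: 4.0
```

Felt 42.0 mm, so on this one the narrow cap is at the far end and it has to be turned round. I'll regrip at the centre.

Call:
arm_command([
  [1, 0, 0, 0, 0, 0, 0],
  [1, 0, 0, 0, 0, 0, 0],
  [1, 0, 0, 0, 0, 0, 0],
  [1, -0.026, 0, 0, 0, 0, 0],
  [1, -0.0255, 0, 0.008, 0, 0, 0],
  [1, 0, 0, 0, 0, 0, 0],
  [0, 0, 0, 0, 0, 0, 0],
  [0, 0, 0, 0, 0, 0, 0],
  [0, 0, 0, 0, 0, 0, 0],
  [0, 0, 0, 0, 0, 0, 0],
  [0, 0, 0, 0, 0, 0, 0],
  [0, 0, 0, 0, 0, 0, 0],
], force=30)

```text
t: 19.3
ee_pos: [508.3, -376.4, 7.4]
tool_rot: [-0.0, 0.966, 0.259, 0.0]
wrist_force: [1.0, 0.6, 0.1]
opening: 49.6
grip_force: 30.0
```

Call:
arm_command([
  [-0.1, 0, 0, 0, 0, 0, 0],
  [-0.1, 0, 0, 0, 0, 0, 0],
  [-0.1, 0, 0, 0, 0, 0, 0],
  [-0.1, 0, 0, -0.03, 0, 0, 0],
  [-0.1, 0, 0, -0.045, 0, 0, 0],
  [-0.1, 0, 0, -0.045, 0, 0, 0],
  [-0.1, 0, 0, -0.045, 0, 0, 0],
  [-0.1, 0, 0, -0.045, 0, 0, 0],
  [-0.1, 0, 0, -0.045, 0, 0, 0],
  [-0.1, 0, 0, -0.03, 0, 0, 0],
  [-0.1, 0, 0, 0, 0, 0, 0],
])

```text
t: 20.4
ee_pos: [508.5, -377.6, 296.6]
tool_rot: [0.003, 0.966, 0.259, 0.002]
wrist_force: [0.3, 0.4, -2.4]
opening: 49.7
grip_force: 30.0
```

```bash
python3 -c "
from h import *
inhand(cap('wrist'));togo(425,190,290,.052+np.pi);print(arm.read_state()['joint_pos'].round(2))"
```

```text
top plane pitch,roll,z [ 2.0000e-03 -6.0000e-03 -4.1781e+01] x [-41.5  70.2] y@front [-19.3  21.2] y@mid [-23.3  24.9] white x [-40.1  41.6]
tool shift [ 211.8 -532.6    2.5] rot [ 1.00e-03  2.00e-03 -2.67e+00]
[-0.83  0.51  0.94  0.    1.7   0.22]
```

Call:
arm_command([
  [-0.1, 0, 0, 0, 0, 0, -0.148],
  [-0.1, 0, 0, 0, 0, 0, -0.148],
  [-0.1, 0, 0, 0, 0, 0, -0.148],
  [-0.1, 0, 0, 0, 0, 0, -0.148],
  [-0.1, 0, 0, 0, 0, 0, -0.148],
  [-0.1, 0, 0, 0, 0, 0, -0.148],
  [-0.1, 0, 0, 0, 0, 0, -0.148],
  [-0.1, 0, 0, 0, 0, 0, -0.148],
  [-0.1, 0, 0, 0, 0, 0, -0.148],
  [-0.1, 0, 0, 0, 0, 0, -0.148],
  [-0.1, 0, 0, 0, 0, 0, -0.148],
  [-0.1, 0, 0, 0, 0, 0, -0.148],
])

```text
t: 21.65
ee_pos: [507.5, -376.6, 289.2]
tool_rot: [-0.003, 0.406, 0.914, 0.001]
wrist_force: [-0.0, -0.1, -2.4]
opening: 49.9
grip_force: 30.0
```

Call:
arm_command([
  [-0.1, 0, 0, 0, 0, 0, -0.148],
  [-0.1, 0, 0, 0, 0, 0, -0.148],
  [-0.1, 0, 0, 0, 0, 0, -0.148],
  [-0.1, 0, 0, 0, 0, 0, -0.148],
  [-0.1, 0, 0, 0, 0, 0, -0.148],
  [-0.1, 0, 0, 0, 0, 0, -0.148],
  [-0.1, 0.004, 0.044, 0, 0, 0, 0],
  [-0.1, 0.004, 0.044, 0, 0, 0, 0],
  [-0.1, 0.004, 0.044, 0, 0, 0, 0],
  [-0.1, 0.004, 0.044, 0, 0, 0, 0],
  [-0.1, 0.004, 0.044, 0, 0, 0, 0],
  [-0.1, 0.004, 0.044, 0, 0, 0, 0],
])

```text
t: 22.85
ee_pos: [470.4, -112.4, 290.0]
tool_rot: [-0.002, -0.023, 1.0, 0.002]
wrist_force: [0.6, 0.3, -2.4]
opening: 49.7
grip_force: 30.0
```

Call:
arm_command([
  [-0.1, 0.004, 0.044, 0, 0, 0, 0],
  [-0.1, 0.004, 0.044, 0, 0, 0, 0],
  [-0.1, 0.004, 0.044, 0, 0, 0, 0],
  [-0.1, 0.004, 0.044, 0, 0, 0, 0],
  [-0.1, 0.004, 0.044, 0, 0, 0, 0],
  [-0.1, 0.004, 0.044, 0, 0, 0, 0],
  [-0.1, 0.004, 0.044, 0, 0, 0, 0],
  [-0.1, 0, 0, 0, 0, -0.131, 0],
  [-0.1, 0, 0, 0, 0, -0.131, 0],
  [-0.1, 0, 0, 0, 0, -0.131, 0],
  [-0.1, 0, 0, 0, 0, -0.13, 0],
  [-0.1, 0, 0, 0, 0, 0, 0],
])

```text
t: 24.05
ee_pos: [426.2, 191.8, 289.5]
tool_rot: [0.256, -0.023, 0.966, 0.006]
wrist_force: [0.2, -1.3, -2.3]
opening: 49.4
grip_force: 30.0
```

Call:
arm_command([
  [-0.1, 0, 0, 0, 0, 0, 0],
])

```text
t: 24.15
ee_pos: [428.9, 191.9, 291.6]
tool_rot: [0.256, -0.022, 0.966, 0.006]
wrist_force: [-0.0, -0.5, -2.1]
opening: 49.4
grip_force: 30.0
```

```bash
python3 -c "
from h import *
inhand(cap('wrist'));tl('R',4,0,40,flip=True)"
```

```text
top plane pitch,roll,z [ 1.000e-03 -1.000e-03 -3.794e+01] x [-41.7  69.9] y@front [-19.7  20.8] y@mid [-23.7  24.5] white x [-40.6  41.5]
t 24.2 shift now [ 16.4  -6.1 205. ] after turn [ 17.6  -6.5 204.9] rot [-0.002 -0.005 -0.005] F deck [-0.1 -0.3 -2.5] open 49.9 q [ 0.21  0.02  1.72 -0.1   0.9  -1.36]
```

Call:
arm_command([
  [-0.1, 0.009, -0.004, 0.03, -0.002, -0.005, -0.005],
  [-0.1, 0.008, -0.003, 0.04, 0, 0, 0],
  [-0.1, 0, 0, 0.04, 0, 0, 0],
  [-0.1, 0, 0, 0.04, 0, 0, 0],
  [-0.1, 0, 0, 0.04, 0, 0, 0],
  [-0.1, 0, 0, 0.012, 0, 0, 0],
  [-0.1, 0, 0, 0, 0, 0, 0],
  [-0.1, 0, 0, 0, 0, 0, 0],
  [-0.1, 0, 0, 0, 0, 0, 0],
])

```text
t: 25.1
ee_pos: [516.7, 189.7, 111.5]
tool_rot: [0.262, -0.025, 0.965, 0.007]
wrist_force: [-0.1, 0.2, -2.1]
opening: 49.6
grip_force: 30.0
```

```bash
python3 -c "
from h import *
inhand(cap('wrist'));tl('R',4,0,26,off=(0,-.4,14.9),flip=True)"
```

```text
top plane pitch,roll,z [ 2.0000e-03 -1.0000e-03 -3.7992e+01] x [-42.7  69. ] y@front [-19.7  20.8] y@mid [-23.7  24.4] white x [-41.6  40.6]
t 25.15 shift now [ 2.4 -0.3 18.9] after turn [ 2.3 -0.3 18.9] rot [ 0.     0.006 -0.   ] F deck [-1.  -0.7 -2. ] open 49.9 q [ 0.16  0.39  1.85 -0.15  0.37 -1.33]
```

Call:
arm_command([
  [-0.1, 0.0024, -0.0003, 0.019, 0, 0.005, 0],
  [-0.1, 0, 0, 0.006, 0, 0, 0],
  [-0.1, 0, 0, 0.006, 0, 0, 0],
  [-0.1, 0, 0, 0.006, 0, 0, 0],
  [-0.1, 0, 0, 0, 0, 0, 0],
  [-0.1, 0, 0, 0, 0, 0, 0],
])

```text
t: 25.75
ee_pos: [533.1, 190.2, 76.8]
tool_rot: [0.258, -0.025, 0.966, 0.007]
wrist_force: [-1.0, -0.2, -2.9]
opening: 50.0
grip_force: 30.0
```

```bash
python3 -c "
from h import *
tl('R',0,0,0,off=(0.2,-.4,14.9),flip=True)"
```

```text
t 25.75 shift now [3.3 0.2 6.6] after turn [3.3 0.2 6.6] rot [ 0.    -0.001 -0.   ] F deck [-2.3 -0.1 -2. ] open 50.0 q [ 0.16  0.47  1.85 -0.18  0.3  -1.31]
```

Call:
arm_command([
  [-0.1, 0, 0, 0.003, 0, 0, 0],
  [-0.1, 0, 0, 0.003, 0, 0, 0],
  [-0.1, 0.0015, 0, 0.0005, 0, 0, 0],
  [-0.1, 0.0015, 0, 0, 0, 0, 0],
  [-0.1, 0, 0, 0.001, 0, 0, 0],
  [-0.1, 0, 0, 0, 0, 0, 0],
  [-0.1, 0, 0, 0, 0, 0, 0],
])

```text
t: 26.45
ee_pos: [533.6, 190.2, 69.2]
tool_rot: [0.258, -0.025, 0.966, 0.007]
wrist_force: [-7.4, -2.4, 10.3]
opening: 49.7
grip_force: 30.0
```

```bash
python3 -c "
from h import *
tl('R',0,0,0,off=(0.2,-.4,14.9),flip=True)"
```

```text
t 26.45 shift now [-0.1  0.2 -0.2] after turn [-0.1  0.2 -0.2] rot [ 0.    -0.001 -0.   ] F deck [-1.3 -2.  12.7] open 49.7 q [ 0.16  0.49  1.85 -0.19  0.28 -1.3 ]
```

Call:
arm_command([
  [0.6, 0, 0, 0, 0, 0, 0],
  [0.6, 0, 0, 0, 0, 0, 0],
  [0.6, 0, 0, 0, 0, 0, 0],
  [0.6, 0, 0, -0.02, 0, 0, 0],
  [0.6, 0, 0, -0.04, 0, 0, 0],
  [0.6, 0, 0, -0.04, 0, 0, 0],
  [0.6, 0, 0, -0.04, 0, 0, 0],
  [0.6, 0, 0, -0.04, 0, 0, 0],
  [0.6, 0, 0, -0.03, 0, 0, 0],
  [0.6, 0, 0, 0, 0, 0, 0],
  [0.6, 0, 0, 0, 0, 0, 0],
])

```text
t: 27.55
ee_pos: [429.6, 184.7, 250.4]
tool_rot: [0.259, -0.025, 0.966, 0.007]
wrist_force: [-0.8, 0.6, -0.8]
opening: 70.6
grip_force: 0.0
```

```bash
python3 -c "
from h import *
c=cap('side');save('fin',cv2.resize(c['image'][100:300,200:460],(780,600)));placed(c,'L');placed(c,'R')
c=cap('wrist')
try: placed(c,'L');placed(c,'R')
except Exception as e: print(e)"
```

```text
L rect [-3.1 -3.1] [140.3  56.7] 0.1 plane [2.0000e-03 3.3000e-02 4.4514e+01] white x [-71.6  65.6] y [-30.8  23.7]
R rect [-0.9 -3.3] [139.4  55.4] 0.3 plane [0.0000e+00 3.0000e-02 4.4585e+01] white x [-70.3  68. ] y [-30.6  22.2]
L rect [-1.   0.4] [ 51.1 139.9] 89.8 plane [1.0000e-03 2.1000e-02 4.5754e+01] white x [-42.7  67.9] y [-24.3  25. ]
R rect [ 0.4 -0. ] [ 50.1 140.3] 89.8 plane [1.000e-03 0.000e+00 4.591e+01] white x [-40.7  69.7] y [-24.8  24.6]
```

View pics/fin.png

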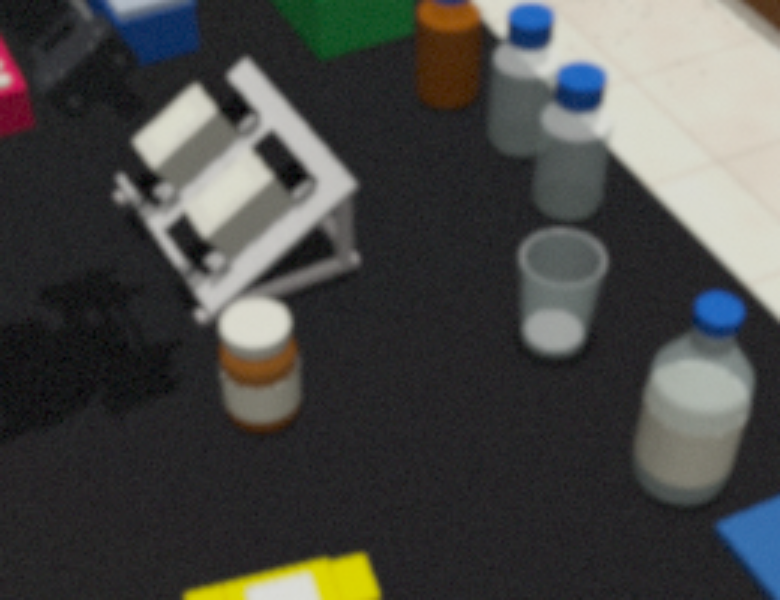

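Both cassettes lie flat in their lanes, within about 1 mm, and the bottle, beaker and jar are still standing. Handing in.

```bash
python3 -c "
from h import *
print(job_done())"
```

```text
the job is handed in; nothing more can be done
None
```

Both cassettes are loaded, one in each lane, narrow caps down between the fork posts, lying flat within about 1 mm of the lane points and released; the bottle, beaker and jar are still standing, and the job is handed in (about 28 s used, no verdict shown).

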